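# Stamp the cardboard tag

## Robot

A 6-joint arm with a two-finger parallel gripper is mounted at the origin on the work surface. World frame = base frame: x ahead of the robot, y to its left, z up, the work surface at z = 0. Lengths are in m, angles in degrees, forces in N, time in s.
With the tool pointing down it reaches from about 0.325 to 0.775 m from the base axis. Payload 5.5 kg.
Tool frame: the origin (TCP) lies at the centre of the arm's flange, where the gripper is bolted on; the fingertips stand 182 mm ahead of it and the grasp point (between the pads) lies 163 mm ahead of it; z points along the fingers, y is the line along which they close (so a half turn about z gives the same grasp; the last joint's range is limited). The gripper opens to 88 mm and grips with 3 to 60 N. Pads are 20 mm wide; open, the fingers measure 115 mm over their backs; the gripper's body (75 mm by 178 mm) begins 61 mm behind the grasp point.
Start: joints at [-79.681, 5.22, 70.514, -0, 104.267, -3.249], TCP at [0.141, -0.583, 0.405] pointing down, gripper open.
Joint ranges: [-164.24, 164.24], [-49.07, 125.15], [9.68, 141.18], [-86.29, 266.29], [3.28, 154.24], [-151.56, 151.56]. Speed limits (degrees/s): [147.25, 147.25, 172.46, 180, 180, 180].

## Interface

Orientations are given as [roll, pitch, yaw] about the fixed x, y, z axes, in that order (R = Rz(yaw) Ry(pitch) Rx(roll)).
In Python, from station import r gives the robot as it stands. The module is installed in compiled form; this text tells all that it offers. Calls block until the motion is done:
- r.reach(position, orientation): joint-space move of the TCP to a pose.
- r.servo_line(position, rotation=None, speed=0.15): straight line of the TCP; rotation=None keeps the orientation; speed is the mean speed in m/s.
- r.move_joints(angles): joint-space move.
- r.let_go() and r.grab(squeeze=None): open the fingers fully, or close them until they stop; squeeze is the grip in N (None keeps the last).
- r.wait(seconds).
- r.inverse_kinematics(position, orientation): joint angles nearest the present ones, or None.
- r.sense(): the state.
- r.snapshot(name): name is "scene" or "top"; returns a dict with "frame" (400x640x3 uint8, red, green, blue), "fx", "fy", "cx", "cy" (pixels), "dist_coeffs" ([k1, k2, p1, p2, k3] as OpenCV has them; the pictures are not rectified), "R" (3x3) and "t" (3): a world point X has camera coordinates R X + t. Camera axes: x right, y down, z forward; pixel columns grow to the right and rows downward; lengths in m; the calibration is good to about 2 mm. A picture is of the moment at which its call begins. There is no depth.
A pose or a line that the arm cannot do raises r.IKError and nothing moves.
- r.hand_in(): hands the job in; it is judged then, once.
The state is a dict: "clock": time; "joints": joint angles; "joint_vel": joint speeds; "joint_torque": joint torques, N m; "tcp_pos": TCP position; "orientation": TCP orientation; "contact_force": force on the tool from outside, world axes, zero at the start; "torque": the same for the moment, N m; "opening": finger opening in m; "gripper_force": force on a finger pad.
Only numpy, scipy, OpenCV 4.12 (cv2) and the standard library are available. Lean on these libraries where they do the work, as an engineer would, in place of code of your own. Each camera call takes 0.05 s, during which the arm holds its last target. There are 200 camera calls.

## Task

Two identical self-inking desk stamps stand on the craft table, one on a cut piece of cardboard (the tag) and the other on the bare table top. Stamp the tag: press the head of the stamp that stands on the cardboard straight down to its stop, hold it fully down for about a second, then let it spring all the way back up. Leave that stamp standing where it is on the tag, and do not press or shift the other one.

Things in the scene. Friction and masses are not known exactly. Their poses are not given: they have to be found in the camera images.
- stamp: The stamp to press: loose, about 0.27 kg, upright near the middle of a fixed tan cardboard tag (110 x 80 x 4 mm). Black foot 68 (x) x 50 (y) mm, 22 mm high; above it a grey sliding head 56 (x) x 36 (y) mm with a flat top. Origin: centre of the foot's underside, z up; the head's top is 92 mm above it at rest, 74 mm when fully pressed. Tin cans up to 100 mm high stand nearby, clear of it.
- stamp_head (a joint): Travel of the head of the stamp on the tag, in m: 0 = up at rest, 0.018 = down at its stop. A spring pushes it up: about 5 N to start it moving, 11 N at the stop; it comes back up by itself when released.
- spare: The other stamp, the same in shape, size and colour, standing on the bare table top: not to be pressed or shifted. Origin: centre of the foot's underside; z up.
- spare_head (a joint): Travel of the head of the other stamp, in m: 0 = up, 0.018 = down. It must stay up.
There are look-alikes about, which are no part of the job. What is shaped like the stamp but blue or green is not meant.

How it is judged (in metres and radians):
On the way, in this order (a step that is already met when the one before it is completed fails the run):
1. the head of the stamp on the tag is pressed to its stop (at least 15.5 of its 18 mm) and held there for 0.5 s (value of joint stamp_head above 0.0155 m), for 0.5 s.
2. the head has sprung back up (within 3 mm) (value of joint stamp_head below 0.003 m), for 0.1 s.
At the end, for the whole second after the job is handed in: The stamp on the tag stands upright (within 0.1 rad), at rest, within 15 mm of where it started, its head back up within 3 mm; the other stamp stands upright within 15 mm of where it started, its head up (value of joint each of stamp_head, spare_head below 0.003 m and distance of each of stamp, spare from where it was at the start of the episode below 0.015 m and angle between each of stamp, spare's own z axis and vertical below 0.1 rad and linear speed of stamp below 0.02 m/s); the robot touches nothing.
It fails at once if the other stamp's head is pressed by more than 4 mm (value of joint spare_head above 0.004 m).
It fails at once if the other stamp is shifted by more than 15 mm (distance of spare from where it was at the start of the episode above 0.015 m).
It also fails if it takes over 29 s, if anything falls off the work surface, if the arm or the gripper's body presses on something with over 40 N, if the wrist force passes 120 N, or if a joint passes its speed limit or range.

## Working session

There is one attempt and no reset: what is moved stays moved. The work goes in short steps, each a Python script; the robot and the scene stay as the last script left them, time stands still between calls to the robot, and variables do not carry over. Pictures are saved under pics/ and viewed, at most 10 in all, crops included, and the job is handed in when it is done.

```bash
mkdir -p pics; python3 - <<'E'
from station import r
import cv2,pickle
for n in("top","scene"):
    s=r.snapshot(n); pickle.dump(s,open(n+".pkl","wb"))
    cv2.imwrite(f"pics/{n}0.png",s["frame"][:,:,::-1])
    print(n,s["fx"],s["fy"],s["cx"],s["cy"],s["dist_coeffs"],s["R"],s["t"])
print(r.sense())
E
```

```text
top 424.5819339809506 424.5819339809506 307.8678864655536 198.99322190442837 [-0.04913473  0.          0.          0.          0.        ] [[ 0.02857897 -0.99957034 -0.00650973]
 [-0.98258086 -0.0268957  -0.18387898]
 [ 0.18362489  0.01165141 -0.98292733]] [-0.02131224  0.46542659  0.96172927]
scene 431.17182408285396 431.17182408285396 322.77485398748416 198.83774057070823 [-0.04980439  0.          0.          0.          0.        ] [[-0.11626019  0.99319295 -0.00716502]
 [ 0.69101734  0.07570245 -0.71886311]
 [-0.71342736 -0.08852631 -0.69511473]] [ 0.08148534 -0.25852459  1.40002915]
{'clock': 0.1, 'joints': array([-7.96811543e+01,  5.25695847e+00,  7.05729407e+01,  1.93732558e-04,
        1.04267754e+02, -3.24841515e+00]), 'joint_vel': array([ 0.04684201, -0.13137593, -0.16852389,  0.02957413, -0.03442748,
        0.08770939]), 'joint_torque': array([ 1.51360058e-03, -4.47857881e+01, -4.07569778e+01,  6.98904321e-02,
        2.83609482e-02, -9.90275066e-05]), 'tcp_pos': array([ 0.14076155, -0.58330145,  0.40365898]), 'orientation': array([-1.79902514e+02, -5.72107103e-03,  1.35673036e+01]), 'contact_force': array([-0.86836631,  0.17534521, -0.54534644]), 'torque': array([-0.01310802,  0.04380519, -0.02528116]), 'gripper_force': 0.0, 'opening': 0.08759437458496276}
```

View pics/top0.png

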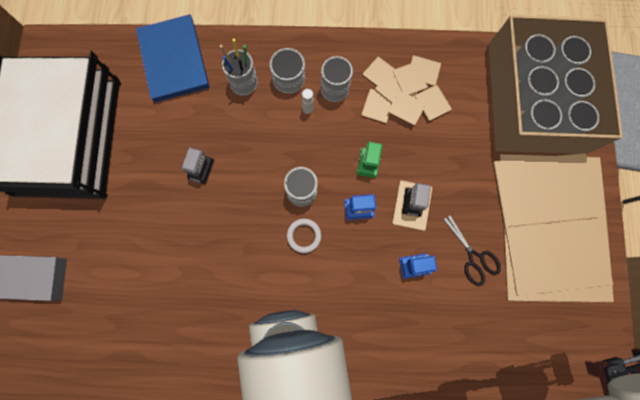

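View pics/scene0.png

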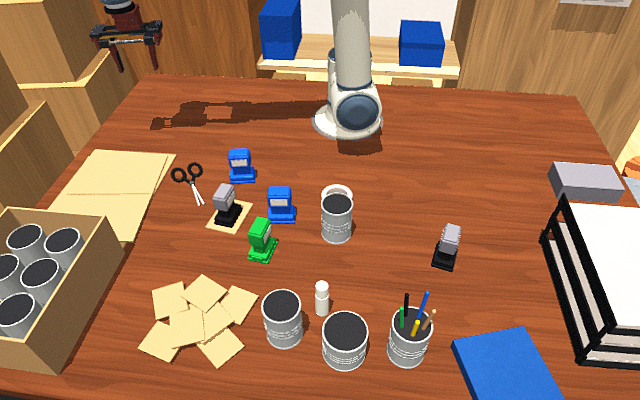

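The top view shows the stamp on the tag at about (415,200) and the spare at (198,165). In the scene view they are at (227,203) and (447,247). Blue and green look-alikes stand beside the tag. I'll enlarge the tag stamp and segment its head.

```bash
cat > h.py <<'E'
import numpy as np,cv2
def ray(s,uv):
    K=np.array([[s["fx"],0,s["cx"]],[0,s["fy"],s["cy"]],[0,0,1]])
    n=cv2.undistortPoints(np.array([[uv]],float),K,np.array(s["dist_coeffs"]))[0,0]
    R=np.array(s["R"]); return -R.T@np.array(s["t"]), R.T@np.array([n[0],n[1],1])
def onplane(s,uv,z):
    c,d=ray(s,uv); return c+d*(z-c[2])/d[2]
E
python3 - <<'E'
import pickle,cv2,numpy as np
from h import *
out=[]
for n,(u0,v0) in (("top",(380,170)),("scene",(195,170))):
    s=pickle.load(open(n+".pkl","rb")); f=s["frame"][v0:v0+70,u0:u0+70]
    out.append(cv2.resize(f,(399,399),interpolation=cv2.INTER_NEAREST)[:,:,::-1])
    hsv=cv2.cvtColor(f,cv2.COLOR_RGB2HSV)
    tan=((hsv[...,0]>10)&(hsv[...,0]<25)&(hsv[...,2]>190)).astype('u1')
    grey=((hsv[...,1]<45)&(hsv[...,2]>80)).astype('u1')
    for nm,m in(("tan",tan),("grey",grey)):
        k,l,st,c=cv2.connectedComponentsWithStats(m)
        for i in range(1,k):
            if st[i,4]>25: print(n,nm,st[i]+[u0,v0,0,0,0],c[i]+[u0,v0], np.unique(f[l==i].mean(1).astype(int)//10*10,return_counts=True))
cv2.imwrite("pics/c1.png",np.hstack(out))
E
```

```text
top tan [393 181  36  49 563] [407.98579041 210.35879218] (array([150, 160, 170, 180, 190, 200]), array([  2,  31,  55,  58, 416,   1]))
top grey [410 184  20  25 405] [419.91358025 195.58024691] (array([ 70,  80,  90, 100, 110, 120, 130, 140, 150, 160, 170]), array([  3,   4,  31,  37,  36,  18,  14,  33,  38, 190,   1]))
scene tan [205 203  48  32 224] [230.10714286 220.46428571] (array([120, 130, 140, 150, 160, 170, 180, 190, 200, 210, 220]), array([ 2,  6,  8, 12,  9, 19, 11, 11, 27, 37, 82]))
scene grey [212 183  23  28 451] [223.54101996 196.62527716] (array([ 70,  80,  90, 100, 110, 120, 130, 140, 150, 160, 170, 180, 190,
       200, 210, 220]), array([ 2,  9, 19, 73, 51, 17, 30, 28, 26, 17, 15, 15, 10, 63, 72,  4]))
scene grey [195 187  10  19  71] [198.18309859 197.11267606] (array([130, 150, 160, 170, 180, 200, 210, 220, 230, 240, 250]), array([ 1,  2,  2,  1,  1,  1,  2,  5,  7,  8, 41]))
```

View pics/c1.png

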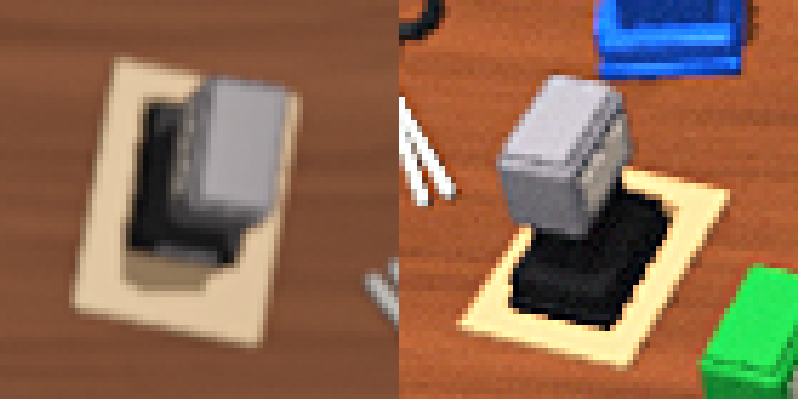

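The crop shows the grey head's bright top face in both views, on the tag, with its long axis parallel to the tag's. I'll cast the top face onto z=0.096 from both views.

```bash
python3 - <<'E'
import pickle,cv2,numpy as np
from h import *
for n,(u0,v0,u1,v1),th in (("top",(408,182,432,212),155),("scene",(210,180,238,212),190)):
    s=pickle.load(open(n+".pkl","rb")); f=s["frame"][v0:v1,u0:u1]
    g=f.mean(2); hsv=cv2.cvtColor(f,cv2.COLOR_RGB2HSV)
    m=((g>th)&(hsv[...,1]<40)).astype('u1')
    k,l,st,c=cv2.connectedComponentsWithStats(m); i=1+st[1:,4].argmax()
    pts=np.argwhere(l==i)[:,::-1]+[u0,v0]
    W=np.array([onplane(s,p,.096)[:2] for p in pts]).astype('f4')
    (c0,sz,a)=cv2.minAreaRect(W*1000)
    print(n,len(pts),pts.mean(0),"mean",W.mean(0),"rect",c0,sz,a)
    # tag
    F=s["frame"]; h=cv2.cvtColor(F,cv2.COLOR_RGB2HSV)
    print(" tag box");
s=pickle.load(open("top.pkl","rb"));
tag=[onplane(s,p,.004) for p in [(400.5,180.5),(432.5,186.5),(426,230.5),(393,223.5)]]
tag=np.array(tag); print(tag.round(3),tag.mean(0))
s=pickle.load(open("scene.pkl","rb"));
P=np.array([onplane(s,p,.004) for p in [(252.5-0,203),(235,234),(205.5,226.5)]]); print(P.round(3), (P[0]+P[2])/2)
E
```

```text
top 210 [421.89047619 194.67619048] mean [ 0.47287166 -0.26488367] rect (472.7432556152344, -264.8768310546875) (24.14357566833496, 44.43708038330078) 80.71286010742188
 tag box
scene 146 [222.17123288 190.2739726 ] mean [ 0.47362947 -0.26590276] rect (473.253173828125, -265.5782165527344) (25.1957950592041, 47.312835693359375) 81.00910186767578
 tag box
[[ 0.526 -0.236  0.004]
 [ 0.513 -0.316  0.004]
 [ 0.403 -0.297  0.004]
 [ 0.418 -0.217  0.004]] [ 0.4651072 -0.2665969  0.004    ]
[[ 0.418 -0.217  0.004]
 [ 0.527 -0.234  0.004]
 [ 0.511 -0.314  0.004]] [ 0.46457161 -0.26525898  0.004     ]
```

Both views agree on the head centre, about (0.473, -0.265), with yaw about -9°. I'll close the gripper, go above the head and descend.

```bash
python3 - <<'E'
from station import r
import numpy as np
def show(t):
    s=r.sense(); print(t,round(s["clock"],2),s["tcp_pos"].round(4),s["contact_force"].round(1),s["opening"].round(3))
r.grab(5); X,Y=.473,-.2652
r.reach([X,Y,.405],[180,0,81]); show("above")
r.servo_line([X,Y,.290],speed=.12); r.wait(.2); show("near")
import pickle,cv2
ims=[]
for n in("top","scene"):
    s=r.snapshot(n); u,v=(415,190) if n=="top" else (225,190)
    ims.append(cv2.resize(s["frame"][v-65:v+65,u-65:u+65],(400,400))[:,:,::-1])
cv2.imwrite("pics/n1.png",np.hstack(ims))
E
```

```text
Traceback (most recent call last):
AttributeError: 'float' object has no attribute 'round'
```

```bash
cat >> h.py <<'E'
def show(r,t):
    s=r.sense(); print(t,round(s["clock"],2),s["tcp_pos"].round(4),s["orientation"].round(1),s["contact_force"].round(1),round(s["opening"],3)); return s
E
python3 - <<'E'
from station import r
import numpy as np,cv2
from h import show
X,Y=.473,-.2652
show(r,"above")
r.servo_line([X,Y,.290],speed=.12); r.wait(.2); show(r,"near")
ims=[]
for n in("top","scene"):
    s=r.snapshot(n); u,v=(415,190) if n=="top" else (225,190)
    ims.append(cv2.resize(s["frame"][v-65:v+65,u-65:u+65],(400,400))[:,:,::-1])
cv2.imwrite("pics/n1.png",np.hstack(ims))
E
```

```text
above 3.12 [ 0.4727 -0.266   0.4049] [-180.     0.    80.9] [-0.2 -0.5 -0.4] 0.0
near 4.43 [ 0.4731 -0.2653  0.2909] [179.9   0.   81. ] [-0.9  0.8  0.7] 0.001
```

View pics/n1.png

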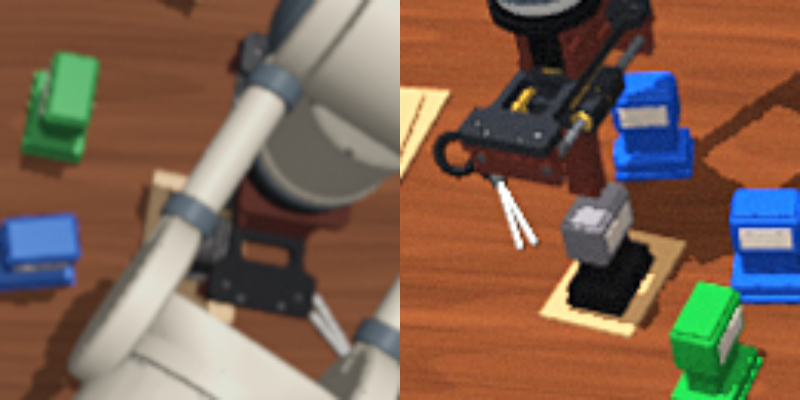

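The fingertip is at about (221,187) in the scene view, directly above the head top centre at (222,190). Nothing is near the fingers, so I'll press.

```bash
python3 - <<'E'
from station import r
from h import show
X,Y=.473,-.2652
r.servo_line([X,Y,.2765],speed=.03); r.wait(.15); show(r,"touch?")
r.servo_line([X,Y,.268],speed=.03); show(r,"mid")
z=.2605; r.servo_line([X,Y,z],speed=.03); s=show(r,"low")
while z>.2555 and s["contact_force"][2]<22:
    z-=.001; r.servo_line([X,Y,z],speed=.02); r.wait(.1); s=show(r,"step")
E
```

```text
touch? 5.28 [ 0.473  -0.2652  0.277 ] [180.   0.  81.] [-1.9  0.9  5.5] 0.0
mid 5.72 [ 0.473  -0.2652  0.2687] [180.   0.  81.] [-3.8  1.   7.5] 0.0
low 6.12 [ 0.473  -0.2652  0.2617] [180.   0.  81.] [-4.1  2.2  9.8] 0.0
step 6.47 [ 0.473  -0.2652  0.2609] [180.   0.  81.] [-3.5  2.2 10.7] 0.0
step 6.82 [ 0.4729 -0.2652  0.2603] [179.9   0.   81. ] [-4.3  1.9 11.9] 0.0
step 7.17 [ 0.4729 -0.2652  0.2603] [179.9   0.   81. ] [-5.7  3.7 14.7] 0.0
step 7.52 [ 0.4729 -0.2652  0.2603] [1.799e+02 1.000e-01 8.100e+01] [-7.6  4.9 20.6] 0.001
step 7.87 [ 0.4729 -0.2651  0.2602] [1.798e+02 1.000e-01 8.100e+01] [-9.9  5.5 24. ] 0.001
```

The head is at its stop: z stalls at 0.2603 while the force rises. I'll hold for a second, release straight up and check.

```bash
python3 - <<'E'
from station import r
import numpy as np,cv2
from h import show
X,Y=.473,-.2652
r.wait(1.0); show(r,"held")
r.servo_line([X,Y,.285],speed=.03); show(r,"up")
r.servo_line([X,Y,.405],speed=.15)
r.reach([.141,-.583,.405],[180,0,13.5]); r.wait(.3); show(r,"clear")
ims=[]
for n in("top","scene"):
    s=r.snapshot(n); u0,v0=(380,170) if n=="top" else (195,170)
    ims.append(cv2.resize(s["frame"][v0:v0+70,u0:u0+70],(399,399),interpolation=0)[:,:,::-1])
cv2.imwrite("pics/e1.png",np.hstack(ims))
E
```

```text
held 8.87 [ 0.4729 -0.2651  0.2602] [1.798e+02 1.000e-01 8.100e+01] [-10.1   5.4  23.9] 0.0
up 10.0 [ 0.473  -0.2652  0.2844] [-180.   -0.   81.] [0.2 0.9 0.1] 0.0
clear 12.93 [ 0.1417 -0.5828  0.4051] [180.   -0.   13.6] [-0.1 -0.2  0.2] 0.001
```

View pics/e1.png

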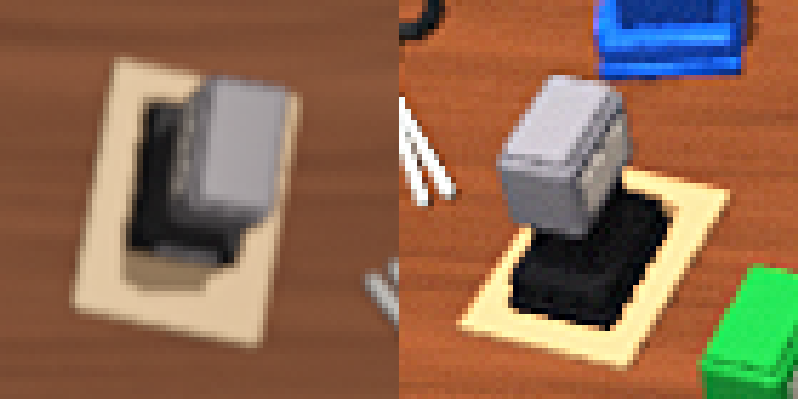

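The crops look the same as before the press: the head is up and the stamp hasn't moved (head top at about (422,195) in the top view and (222,190) in the scene view).

```bash
python3 -c "
from station import r
print(r.hand_in())"
```

```text
the job is handed in; nothing more can be done
None
```

I pressed the stamp on the tag to its stop, held it there for over a second and let it spring back up; it hasn't moved on the tag, the arm stayed well away from the spare, and the job is handed in (no verdict was returned).

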